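Face up the display books by height

TASK

Put the four pink display books into the four bays of the rack, one per bay, in order of height, with the tallest beside the steel bookend and the smallest at the far end next to the low rubber block. Each book should stand upright on its bay's floor, lengthwise in the channel and centred front to back, and be let go. Do not knock any book over, and leave the cash box where it is.

Things in the scene. Friction and masses are not known exactly. Their poses are not given: they have to be found in the camera images.
- book_a: The smallest of four pink plastic pocket display books, standing upright: 88 mm tall, 64 mm deep from spine to page edge, 30 mm thick, rigid. Origin: centre of its underside; z up, x runs along the 64 mm depth (spine with blank white label at -x), y across the 30 mm thickness.
- book_b: The second smallest of four pink plastic pocket display books, standing upright: 108 mm tall, 78 mm deep from spine to page edge, 30 mm thick, rigid. Origin: centre of its underside; z up, x runs along the 78 mm depth (spine with blank white label at -x), y across the 30 mm thickness.
- book_c: The second tallest of four pink plastic pocket display books, standing upright: 128 mm tall, 92 mm deep from spine to page edge, 30 mm thick, rigid. Origin: centre of its underside; z up, x runs along the 92 mm depth (spine with blank white label at -x), y across the 30 mm thickness.
- book_d: The tallest of four pink plastic pocket display books, standing upright: 148 mm tall, 106 mm deep from spine to page edge, 30 mm thick, rigid. Origin: centre of its underside; z up, x runs along the 106 mm depth (spine with blank white label at -x), y across the 30 mm thickness.
- bay0: Bay 0 of the rack: one of four identical fixed aluminium channels side by side, 66 mm apart (bay0 to bay3 in turn along +y). 124 mm long along x, open at top and both ends, 48 mm clear (y) between side walls 4 mm thick, wall tops 38 mm above the underside. Origin: centre of its underside, on the 8 mm rack board; a book stands on the channel floor, 4 mm above this origin.
- bay1: Bay 1 of the rack: one of four identical fixed aluminium channels side by side, 66 mm apart (bay0 to bay3 in turn along +y). 124 mm long along x, open at top and both ends, 48 mm clear (y) between side walls 4 mm thick, wall tops 38 mm above the underside. Origin: centre of its underside, on the 8 mm rack board; a book stands on the channel floor, 4 mm above this origin.
- bay2: Bay 2 of the rack: one of four identical fixed aluminium channels side by side, 66 mm apart (bay0 to bay3 in turn along +y). 124 mm long along x, open at top and both ends, 48 mm clear (y) between side walls 4 mm thick, wall tops 38 mm above the underside. Origin: centre of its underside, on the 8 mm rack board; a book stands on the channel floor, 4 mm above this origin.
- bay3: Bay 3 of the rack: one of four identical fixed aluminium channels side by side, 66 mm apart (bay0 to bay3 in turn along +y). 124 mm long along x, open at top and both ends, 48 mm clear (y) between side walls 4 mm thick, wall tops 38 mm above the underside. Origin: centre of its underside, on the 8 mm rack board; a book stands on the channel floor, 4 mm above this origin.
- bookend: Dark steel bookend: upright plate 120 mm high, 90 mm long (x), 4 mm thick (y), on a 36 mm wide foot, fixed on the rack board at one end of the row, beside bay0 or beside bay3, 73 mm from that bay's centre. Origin: centre of its underside. At the row's other end, equally far, sits a low black rubber block 30 mm high.
- cashbox: Bystander: small blue steel cash box, 154 x 120 mm, 80 mm high (95 mm with the wire handle on its lid), loose, off to the robot's right. Origin: centre of its underside. To be left alone. A black pen pot (145 mm high with its pens) and a roll of tape stand off to the robot's left, also outside the work area.
Not all that is in view belongs to the job. Leave any orange look-alike of the book_b alone.

How it is judged:
By the outcome, as a careful person would: the job done as asked, in the order asked, and still so for the second after the job is handed in, with the robot touching nothing.
It also fails if it takes over 109 s, if anything falls off the work surface, if the arm or the gripper's body presses on something with over 40 N, if the wrist force passes 120 N, or if a joint passes its speed limit or range.

ROBOT

A 6-joint arm with a two-finger parallel gripper is mounted at the origin on the work surface. World frame = base frame: x ahead of the robot, y to its left, z up, the work surface at z = 0. Lengths are in mm, angles in degrees, forces in N, time in s.
With the tool pointing down it reaches from about 325 to 925 mm from the base axis. Payload 3.1 kg.
Tool frame: the origin (TCP) lies at the very end of the fingers, on their centre line; the grasp point (between the pads) lies behind it (bot.hold_point_z is the z of the grasp point in the tool frame, in mm); z points along the fingers, y is the line along which they close (so a half turn about z gives the same grasp; the last joint's range is limited). The gripper opens to 85 mm and grips with 20 to 120 N. Pads are 22 mm wide; open, the fingers measure 114 mm over their backs; the gripper's body (76 mm by 85 mm) begins 54 mm behind the grasp point. The pads swing forward as they close: fully open they stand 13 mm farther back than shut.
Start: joints at [-77.246, 12.427, 92.441, -0, 75.132, -6.429], TCP at [205.384, -590.302, 231.3] pointing down, gripper open.
Joint ranges: [-157.48, 157.48], [-44.54, 120.13], [17.64, 146.25], [-64.5, 244.5], [7.68, 150.69], [-147.95, 147.95]. Speed limits (degrees/s): [159.86, 159.86, 180, 180, 180, 180].

INTERFACE

Orientations are given as a 3x3 rotation matrix whose columns are the frame's x, y, z axes.
In Python, from plant import bot gives the robot as it stands.
- The arm moves only by the tool carry_out, never from a script. Its argument "motion" is one flat list of numbers, 7 for each row, row after row: the opening in per cent of the stroke, from 0 (shut) to 100 (fully open), then the shift along the tool's x, y, z in cm, then the turn, a rotation vector about the tool's x, y, z in degrees. A call has 1 to 8 rows; each row shifts and turns the commanded pose from where the row before left it, along the tool's axes as they then stand; what a row does not reach is not made up. A row lasts 1/12 s, in which the tool goes at most 41.7 mm and 7.16 degrees, less where a joint would pass 70% of its speed; a pose out of reach is approached as far as the arm can. A call with a gripper value outside its range is refused whole. The fingers move at their own pace and stop on an object; the grip force is fixed at half the most. Time passes only in rows, so rows that do not move let the fingers close. It gives the time, the measured TCP pose, the force, the opening and the grip force at its end, in the units of the state.
- bot.state(): the state, without advancing time (a new reading comes with each control period).
- bot.capture(name): name is "side" or "top"; returns (picture, depth): 384x512x3 uint8, red, green, blue; 384x512 float32, mm along the optical axis (not along the pixel's ray), 0 where there is no reading.
- bot.camera_params(name): a dict with "fx", "fy", "cx", "cy" (pixels), "dist" ([k1, k2, p1, p2, k3] as OpenCV has them; the pictures are not rectified), "origin" and "orientation" of the camera in the world. Camera axes: x right, y down, z forward; pixel columns grow to the right and rows downward; lengths in mm; the calibration is good to about 2 mm. A picture is of the moment at which its call begins. camera_params takes no time and is no camera call.
- bot.sign_off(): hands the job in; it is judged then, once.
The state is a dict: "t": time; "joint_positions": joint angles; "joint_vel": joint speeds; "joint_torque": joint torques, N m; "eef_pos": TCP position; "tcp_rot": TCP orientation; "contact_force": force on the tool from outside, world axes, zero at the start; "ft_torque": the same for the moment, N m; "grip_width": finger opening in mm; "grasp_force": force on a finger pad.
Only numpy, scipy, OpenCV 4.12 (cv2) and the standard library are available. Lean on these libraries where they do the work, as an engineer would, in place of code of your own. Each camera call takes 0.05 s, during which the arm holds its last target. There are 200 camera calls.

## Working session

There is one attempt and no reset: what is moved stays moved. The work goes in short steps, Python scripts to look and compute and a tool call to move; the robot and the scene stay as the last step left them, time stands still between calls to the robot, and variables do not carry over. Pictures are saved under pics/ and viewed, at most 14 in all, crops included, and the job is handed in when it is done.

Besides the shell and the picture viewer there is one more tool, called after "Request:" as name(argument=value, ...) on one line, values as JSON. carry_out: Moves the arm, as the interface text tells. Its arguments: {"type":"object","properties":{"motion":{"type":"array"}},"required":["motion"]}

```bash
mkdir -p pics; ls; python3 - <<'E'
from plant import bot
import cv2, numpy as np
for n in("top","side"):
    p,d=bot.capture(n); cv2.imwrite(f"pics/{n}0.png",p[:,:,::-1]); np.save(f"pics/{n}0d.npy",d)
    print(n,bot.camera_params(n))
print(bot.hold_point_z,bot.state())
E
```

```text
pics
top {'fx': 397.40243153869363, 'fy': 397.40243153869363, 'cx': 249.80723279455066, 'cy': 189.17791389964202, 'dist': array([-0.05950166,  0.        ,  0.        ,  0.        ,  0.        ]), 'origin': array([ 315.33609959,  -96.15077408, 1054.47523644]), 'orientation': array([[-0.00547071, -0.98400758,  0.17804255],
       [-0.99994656,  0.00382123, -0.00960613],
       [ 0.00877216, -0.17808559, -0.9839759 ]])}
side {'fx': 433.36135145088593, 'fy': 433.36135145088593, 'cx': 264.1072805536632, 'cy': 197.52703836318224, 'dist': array([0.02861982, 0.        , 0.        , 0.        , 0.        ]), 'origin': array([126.96862603, 757.70074236, 770.25803668]), 'orientation': array([[-9.21847779e-01, -2.34878331e-01,  3.08267484e-01],
       [-3.87551476e-01,  5.57201986e-01, -7.34390768e-01],
       [ 7.25223801e-04, -7.96466017e-01, -6.04682857e-01]])}
-18.700000000000003 {'t': 0.1, 'joint_positions': array([-7.72439288e+01,  1.24743261e+01,  9.25207028e+01, -1.07989951e-03,
        7.51324348e+01, -6.42945143e+00]), 'joint_vel': array([-0.022792  , -0.0642777 , -0.25868096,  0.00317229,  0.09887909,
       -0.02737971]), 'joint_torque': array([-1.13338217e-03, -3.98079550e+01, -3.04970169e+01, -2.22912431e-04,
        4.26800572e-03,  6.90030092e-06]), 'eef_pos': array([ 205.23374062, -589.55360892,  230.06545658]), 'tcp_rot': array([[ 9.44457900e-01,  3.28632038e-01, -5.08974076e-04],
       [ 3.28632351e-01, -9.44455445e-01,  2.16573164e-03],
       [ 2.31025465e-04, -2.21270771e-03, -9.99997525e-01]]), 'contact_force': array([0.47672534, 0.99895803, 0.13534632]), 'ft_torque': array([-0.01334018, -0.0153157 ,  0.04279484]), 'grasp_force': 0.0, 'grip_width': 84.89105706758592}
```

View pics/top0.png

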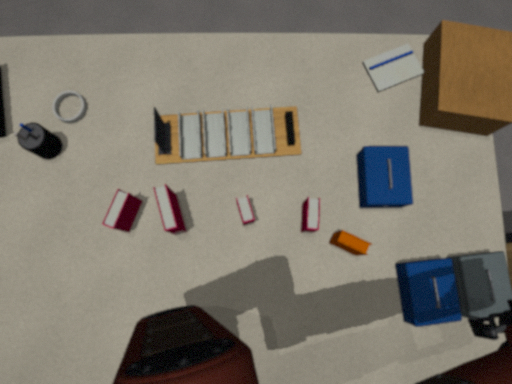

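View pics/side0.png

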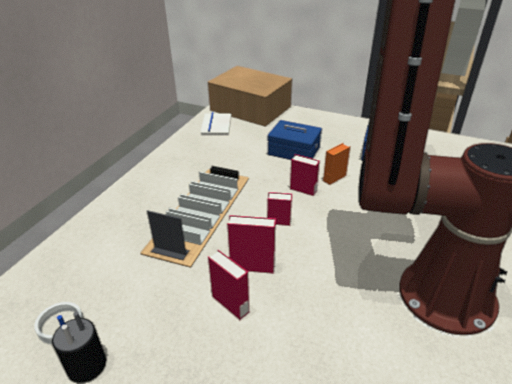

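The top view shows +x up and +y left. The bookend is at the left (+y) end of the rack, px (160,130), and the rubber block is at the right, (290,128). The pink books are at (122,210), (169,208), (246,210) and (312,214). The orange look-alike at (350,243) is to be left alone. Next I'll measure the books and the rack.

```bash
cat > h.py <<'E'
from plant import bot
import cv2, numpy as np
def cam(n):
    c=bot.camera_params(n); K=np.array([[c['fx'],0,c['cx']],[0,c['fy'],c['cy']],[0,0,1]]); return c,K
def rays(n,px):
    c,K=cam(n); u=cv2.undistortPoints(np.float64(px).reshape(-1,1,2),K,c['dist']).reshape(-1,2)
    return np.c_[u,np.ones(len(u))]@c['orientation'].T, c['origin']
def onplane(n,px,z):
    r,o=rays(n,px); return o+r*((z-o[2])/r[:,2])[:,None]
def cloud(n,d):
    v,u=np.mgrid[:384,:512]; r,o=rays(n,np.c_[u.ravel(),v.ravel()])
    return (o+r*d.reshape(-1,1)).reshape(384,512,3)
def pinkmask(p):
    h=cv2.cvtColor(p,cv2.COLOR_RGB2HSV); return ((h[...,0]>160)&(h[...,0]<179)&(h[...,1]>120)&(h[...,2]>50))
E
python3 - <<'E'
from h import *
p,d=cv2.imread("pics/top0.png")[:,:,::-1].copy(),np.load("pics/top0d.npy"); P=cloud("top",d)
print("table z",np.median(P[250:260,150:200,2]))
m=pinkmask(p); m[295:]=0
mm=cv2.morphologyEx(m.astype(np.uint8),cv2.MORPH_CLOSE,np.ones((5,5)))
n,l,s,c=cv2.connectedComponentsWithStats(mm)
for i in range(1,n):
    if s[i,4]<60: continue
    hull=cv2.convexHull(np.argwhere(l==i)[:,::-1].astype(np.int32))
    f=np.zeros(l.shape,np.uint8); cv2.fillPoly(f,[hull],1); q=P[f>0]; ztop=np.percentile(q[:,2],90)
    H=min([88,108,128,148],key=lambda h:abs(h-ztop))
    # top face: pixels whose depth lies within 12 mm of top; ray onto plane z=H
    t=(cv2.dilate(f,np.ones((3,3)))>0)&(abs(P[...,2]-ztop)<10)
    px=np.argwhere(t)[:,::-1]; w=onplane("top",px,H)[:,:2]
    r=cv2.minAreaRect(w.astype(np.float32)); 
    ev,E=np.linalg.eigh(np.cov(w.T)); yaw=np.degrees(np.arctan2(E[1,1],E[0,1]))
    print(i,c[i].round(),"ztop",ztop.round(1),H,"n",len(w),"rect",np.round(r[0],1),np.round(r[1],1),round(r[2],1),"pca yaw",round(yaw,1), w.mean(0).round(1))
# rack: wood
h=cv2.cvtColor(p,cv2.COLOR_RGB2HSV)
wd=((h[...,0]>10)&(h[...,0]<25)&(h[...,1]>90)&(h[...,2]>80)); wd[:95]=0;wd[175:]=0;wd[:,:145]=0;wd[:,310:]=0
r=cv2.minAreaRect(onplane("top",np.argwhere(wd)[:,::-1],8)[:,:2].astype(np.float32)); print("board",r)
# walls: cloud 30..50 in rack
t=(P[...,2]>38)&(P[...,2]<54)&(h[...,1]<60); t[:95]=0;t[175:]=0;t[:,:175]=0;t[:,280:]=0
w=onplane("top",np.argwhere(t)[:,::-1],46)[:,:2]; print("walls",len(w),cv2.minAreaRect(w.astype(np.float32)))
big=cv2.resize(p[95:260,90:380],None,fx=2.7,fy=2.7,interpolation=cv2.INTER_CUBIC); cv2.imwrite("pics/crop0.png",big[:,:,::-1])
E
```

```text
table z -0.055914052375442225
1 [175. 213.] ztop 147.1 148 n 354 rect [437.   78.9] [106.8  27.5] 1.8 pca yaw -172.8 [425.1  82.2]
2 [128. 213.] ztop 121.3 128 n 158 rect [433.5 198.7] [10.2 89.6] 68.1 pca yaw 158.0 [433.1 199. ]
3 [306. 218.] ztop 107.9 108 n 246 rect [ 425.7 -254.3] [28.8 76.8] 88.3 pca yaw -172.4 [ 416.4 -250.4]
board ((657.9334106445312, -43.573577880859375), (138.87979125976562, 397.6390075683594), 3.882031202316284)
walls 555 ((657.1942749023438, -43.58189392089844), (126.4461669921875, 252.0321502685547), 3.8055052757263184)
```

View pics/crop0.png

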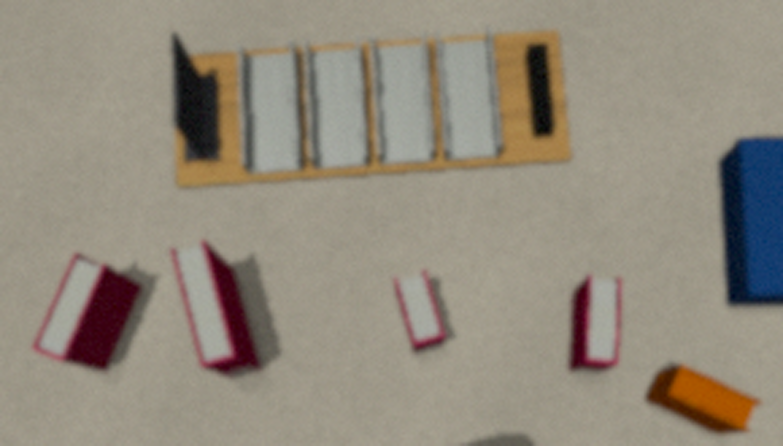

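The crop confirms the layout: four pink books with white page tops, and the orange one at lower right. The rack is yawed about +3.8°, centred near (657.5, -43.6), with the bookend on the +y side. I'll measure each top face properly inside its own window.

```bash
cat >> h.py <<'E'
ROI={'c':(95,180,150,240),'d':(148,178,195,240),'a':(230,188,262,230),'b':(297,188,328,238)}
HT=dict(a=88,b=108,c=128,d=148)
DP=dict(a=64,b=78,c=92,d=106)
def topface(P,k,roi=None,z0=0):
    x0,y0,x1,y1=roi or ROI[k]; t=np.zeros(P.shape[:2],np.uint8)
    t[y0:y1,x0:x1]=(abs(P[y0:y1,x0:x1,2]-HT[k]-z0)<9)
    t=cv2.morphologyEx(t,cv2.MORPH_OPEN,np.ones((3,3)))
    w=onplane("top",np.argwhere(t)[:,::-1],HT[k]+z0)[:,:2]
    r=cv2.minAreaRect(w.astype(np.float32)); a,b=r[1]; yaw=r[2] if a>b else r[2]-90
    return np.array(r[0]),yaw,(a,b),len(w),P[t>0][:,:2].mean(0),np.percentile(P[y0:y1,x0:x1,2],97)
E
python3 - <<'E'
from h import *
P=cloud("top",np.load("pics/top0d.npy"))
for k in 'abcd':
    r=topface(P,k); print(k,r[0].round(1),"yaw",round(r[1],1),np.round(r[2],1),r[3],"ztop",r[5].round(1))
E
```

```text
a [439.4 -93.1] yaw 15.8 [60.  29.8] 297 ztop 88.1
b [ 425.3 -255.7] yaw -5.1 [30.8 74.1] 396 ztop 108.5
c [436.8 211.7] yaw -21.8 [34.1 87. ] 489 ztop 127.7
d [436.   89.5] yaw 15.5 [102.5  30.8] 571 ztop 147.6
```

```bash
cat > plan.py <<'E'
# usage: plan.py yaw x y z   -> turn about tool z (deg), then shift in tool axes (cm) at the target yaw
import sys; from h import *
y,*t=map(float,sys.argv[1:]); s=bot.state(); R=s['tcp_rot']; cur=np.degrees(np.arctan2(R[1,0],R[0,0]))
a=np.radians(y); T=np.array([[np.cos(a),np.sin(a),0],[np.sin(a),-np.cos(a),0],[0,0,-1]])
D=np.array(t)-s['eef_pos']; sh=T.T@D/10; n=int(np.ceil(np.linalg.norm(sh[:2])/4.1))
print("t",round(s['t'],2),"tcp",s['eef_pos'].round(1),"yaw",cur.round(2),"tiltz",R[:,2].round(4),"turn",(cur-y).round(2),"shift cm",sh.round(2),"rows xy",n,(sh/max(n,1)).round(3))
E
python3 plan.py -5.1 425.3 -255.7 231.3
```

```text
t 0.1 tcp [ 205.2 -589.6  230.1] yaw 19.19 tiltz [-5.0e-04  2.2e-03 -1.0e+00] turn 24.29 shift cm [ 18.95 -35.21  -0.12] rows xy 10 [ 1.895 -3.521 -0.012]
```

Request:
carry_out(motion=[70,0,0,0,0,0,6.1,70,0,0,0,0,0,6.1,70,0,0,0,0,0,6.1,70,0,0,0,0,0,6,70,1.9,-3.5,0,0,0,0,70,1.9,-3.5,0,0,0,0,70,1.9,-3.5,0,0,0,0,70,1.9,-3.5,0,0,0,0])

```text
t: 0.77
eef_pos: [293.8, -455.9, 230.5]
tcp_rot: [[0.996, -0.09, -0.0], [-0.09, -0.996, 0.001], [-0.0, -0.001, -1.0]]
contact_force: [0.5, 0.1, 0.1]
grip_width: 59.7
grasp_force: 0.0
```

Request:
carry_out(motion=[70,1.9,-3.5,0,0,0,0,70,1.9,-3.5,0,0,0,0,70,1.9,-3.5,0,0,0,0,70,1.9,-3.5,0,0,0,0,70,1.9,-3.5,0,0,0,0,70,1.9,-3.5,0,0,0,0,70,0,0,3,0,0,0,70,0,0,0,0,0,0])

```text
t: 1.43
eef_pos: [424.2, -254.5, 196.7]
tcp_rot: [[0.996, -0.085, -0.007], [-0.085, -0.996, 0.005], [-0.007, -0.005, -1.0]]
contact_force: [-1.5, 0.1, -0.4]
grip_width: 59.6
grasp_force: 0.0
```

```bash
python3 plan.py -5.1 425.3 -255.7 64; python3 - <<'E'
from h import *
p,d=bot.capture("top"); P=cloud("top",d); cv2.imwrite("pics/t1.png",cv2.resize(p[150:330,200:420],None,fx=3,fy=3)[:,:,::-1])
s,_=bot.capture("side"); cv2.imwrite("pics/s1.png",s[60:300,200:420,::-1])
E
```

```text
t 1.43 tcp [ 424.2 -254.5  196.7] yaw -4.85 tiltz [-0.0067  0.0053 -1.    ] turn 0.25 shift cm [ 0.12  0.11 13.27] rows xy 1 [ 0.122  0.114 13.275]
```

View pics/t1.png

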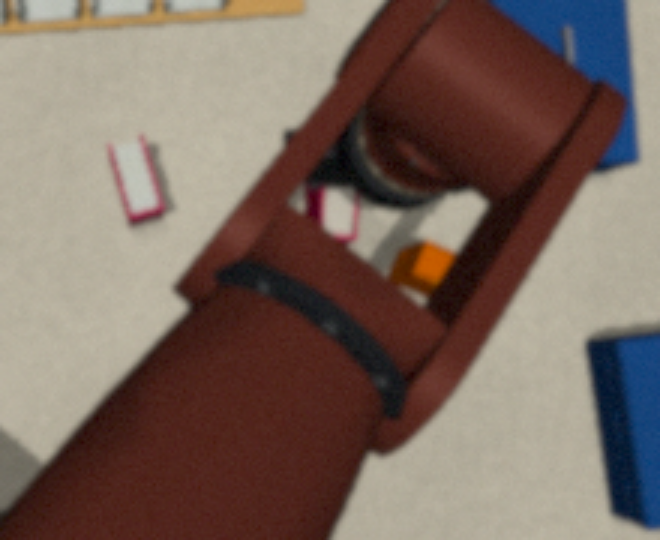

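The arm hides most of book_b from above; its near end shows at crop (335,215). The fingers are over it within about 2 mm, so I'll descend and grip.

Request:
carry_out(motion=[70,0.1,0.1,3.3,0,0,0,70,0,0,3.3,0,0,0,70,0,0,3.3,0,0,0,70,0,0,3.3,0,0,0,70,0,0,0,0,0,0,0,0,0,0,0,0,0,0,0,0,0,0,0,0,0,0,0,0,0,0,0])

```text
t: 2.2
eef_pos: [428.5, -262.0, 72.4]
tcp_rot: [[0.996, -0.09, 0.004], [-0.09, -0.996, -0.004], [0.004, 0.003, -1.0]]
contact_force: [-1.2, -0.3, -2.0]
grip_width: 29.6
grasp_force: 59.4
```

Request:
carry_out(motion=[0,0,0,0,0,0,0,0,0,0,0,0,0,0,0,0,0,0,0,0,0])

```text
t: 2.45
eef_pos: [428.5, -261.7, 72.2]
tcp_rot: [[0.996, -0.089, 0.004], [-0.089, -0.996, -0.004], [0.004, 0.004, -1.0]]
contact_force: [-2.0, -0.7, 7.0]
grip_width: 29.3
grasp_force: 60.2
```

```bash
python3 plan.py 3.8 659.7 -76.5 180; python3 - <<'E'
from h import *
s,_=bot.capture("side"); cv2.imwrite("pics/s2.png",cv2.resize(s[60:260,200:420],None,fx=3,fy=3)[:,:,::-1])
E
```

```text
t 2.45 tcp [ 428.5 -261.7   72.2] yaw -5.11 tiltz [ 0.0038 -0.0042 -1.    ] turn -8.91 shift cm [ 24.3  -16.94 -10.78] rows xy 8 [ 3.037 -2.118 -1.348]
```

View pics/s2.png

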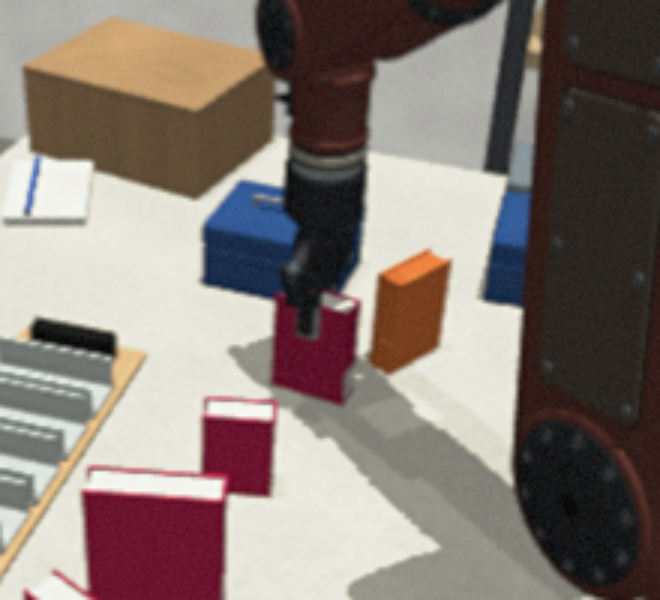

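Side view: the fingers hold book_b at (310,320), with the orange book untouched beside it. The last reading was taken before the arm had settled, so I'll lift, turn and carry it over bay 1, let the arm settle, then check.

Request:
carry_out(motion=[0,0,0,-2,0,0,0,0,0,0,-3,0,0,-3,0,0,0,-3,0,0,-3,0,0,0,-2.5,0,0,-2.9,0,3,-2.1,0,0,0,0,0,3,-2.1,0,0,0,0,0,3,-2.1,0,0,0,0,0,3,-2.1,0,0,0,0])

```text
t: 3.17
eef_pos: [542.1, -166.8, 175.2]
tcp_rot: [[0.998, 0.065, 0.001], [0.065, -0.998, -0.0], [0.001, 0.0, -1.0]]
contact_force: [0.4, -0.2, -1.0]
grip_width: 29.2
grasp_force: 59.6
```

Request:
carry_out(motion=[0,3,-2.1,0,0,0,0,0,3,-2.1,0,0,0,0,0,3,-2.1,0,0,0,0,0,3,-2.1,0,0,0,0,0,0,0,0,0,0,0,0,0,0,0,0,0,0,0,0,0,0,0,0,0,0,0,0,0,0,0,0])

```text
t: 3.83
eef_pos: [654.1, -76.9, 174.1]
tcp_rot: [[0.998, 0.065, -0.001], [0.065, -0.998, -0.0], [-0.001, 0.0, -1.0]]
contact_force: [0.0, 1.1, -2.6]
grip_width: 28.8
grasp_force: 59.8
```

```bash
python3 plan.py 3.8 659.7 -76.5 84; python3 - <<'E'
from h import *
p,d=bot.capture("top"); cv2.imwrite("pics/t3.png",cv2.resize(p[80:260,130:350],None,fx=3.5,fy=3.3)[:,:,::-1])
s,_=bot.capture("side"); cv2.imwrite("pics/s3.png",cv2.resize(s[60:270,120:340],None,fx=3,fy=2.8)[:,:,::-1])
E
```

```text
t 3.83 tcp [654.1 -76.9 174.1] yaw 3.74 tiltz [-1.2e-03 -1.0e-04 -1.0e+00] turn -0.06 shift cm [ 0.57 -0.    9.01] rows xy 1 [ 5.660e-01 -2.000e-03  9.011e+00]
```

View pics/t3.png

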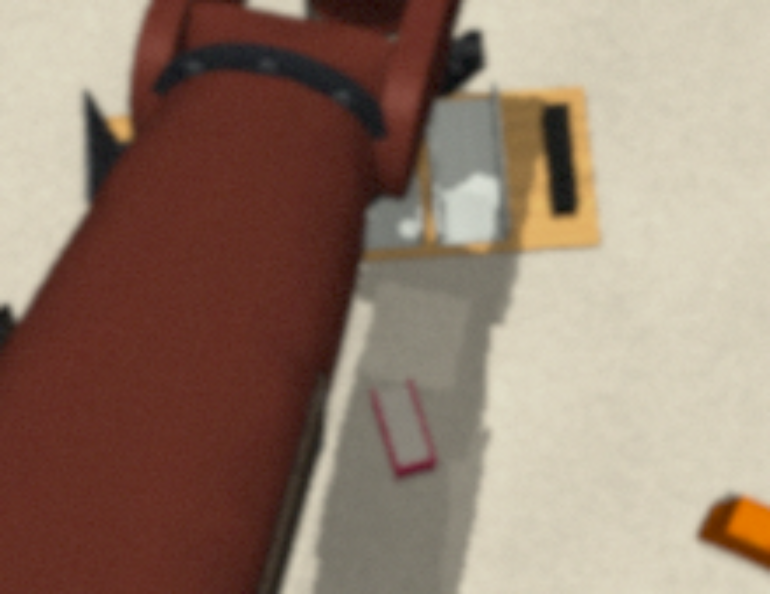

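View pics/s3.png

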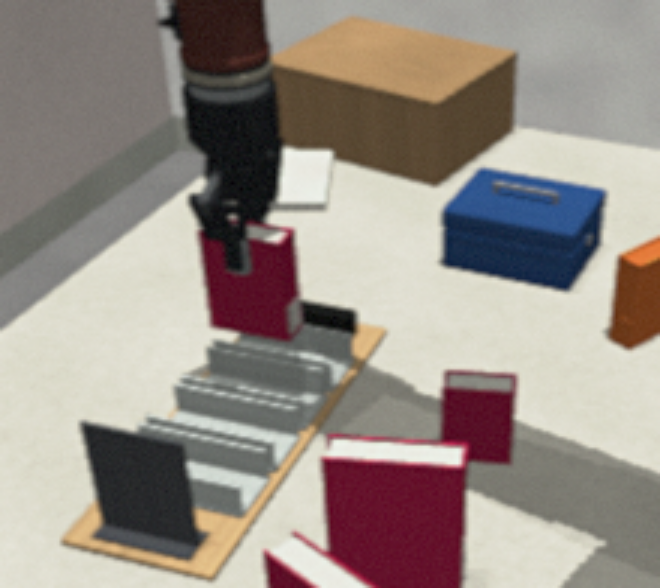

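Top view: the arm covers bay 1, so it is of no use there. Side view: book_b hangs over bay 1, with its +y face spanning crop (212,328) to (288,338) along the bottom. I'll cast those corners onto the face plane to get the book's front-to-back offset in the grip.

```bash
cat >> h.py <<'E'
def onface(px,pt,yaw):
    """side-camera pixels onto the vertical plane through pt with normal (-sin yaw, cos yaw)"""
    a=np.radians(yaw); n=np.array([-np.sin(a),np.cos(a),0]); r,o=rays("side",px)
    return o+r*((np.asarray(pt)-o)@n/(r@n))[:,None]
def rackc(w):
    """world -> rack coordinates (x, y about rack centre)"""
    a=np.radians(3.8); d=np.asarray(w)[...,:2]-[657.5,-43.6]; return d@np.array([[np.cos(a),-np.sin(a)],[np.sin(a),np.cos(a)]])
E
python3 - <<'E'
from h import *
q=np.array([[200,233],[212,328],[288,338]])/[3,2.8]+[120,60]
w=onface(q,[654.1-1,-76.9+15,0],3.8); print(w.round(1), rackc(w).round(1))
# depth: pink +y-face cluster
p,d=bot.capture("side"); P=cloud("side",d); m=pinkmask(p); m[:,:185]=0; m[:,222:]=0; m[:130]=0;m[185:]=0
R=P[m&(P[...,2]>60)]; r=rackc(R); print(len(r),np.percentile(r,[1,5,50,95,99],axis=0).round(1), np.percentile(R[:,2],[1,50,99]).round(1))
E
```

```text
[[685.5 -59.7 208.4]
 [686.1 -59.7 102.9]
 [611.  -64.7 108.3]] [[ 26.9 -18. ]
 [ 27.5 -18. ]
 [-47.8 -18. ]]
824 [[-48.4 -37.9]
 [-47.5 -28.8]
 [-19.7 -19.4]
 [ 23.7 -16.8]
 [ 26.7 -15.5]] [107.2 156.5 211.6]
```

Book_b's centre sits about 10 mm short of the bay centre in x and is fine in y. I'll shift +10 mm and lower it 89 mm.

Request:
carry_out(motion=[0,1,0,0,0,0,0,0,0,0,2,0,0,0,0,0,0,2.5,0,0,0,0,0,0,2.2,0,0,0,0,0,0,1.2,0,0,0,0,0,0,0.8,0,0,0,0,0,0,0,0,0,0,0,0,0,0,0,0,0])

```text
t: 4.65
eef_pos: [665.8, -76.0, 88.2]
tcp_rot: [[0.998, 0.065, 0.002], [0.065, -0.998, -0.0], [0.002, 0.0, -1.0]]
contact_force: [-0.1, 0.7, -2.2]
grip_width: 29.5
grasp_force: 59.8
```

```bash
python3 plan.py 3.8 659.7 -76.5 84; python3 - <<'E'
from h import *
p,d=bot.capture("side"); P=cloud("side",d); m=pinkmask(p); m[:,:180]=0; m[:,222:]=0; m[:130]=0;m[210:]=0
R=P[m]; r=rackc(R); k=r[:,0]<60; print(k.sum(),np.percentile(r[k],[1,5,50,95,99],axis=0).round(1), np.percentile(R[k,2],[1,50,99]).round(1))
E
```

```text
t 4.65 tcp [665.8 -76.   88.2] yaw 3.76 tiltz [ 1.5e-03 -3.0e-04 -1.0e+00] turn -0.04 shift cm [-0.61  0.    0.42] rows xy 1 [-0.607  0.005  0.421]
599 [[-37.2 -47. ]
 [-35.9 -39.9]
 [-11.  -19.2]
 [ 35.5 -16.3]
 [ 38.6 -14.9]] [ 41.   80.2 126.5]
```

Request:
carry_out(motion=[0,0,0,0.3,0,0,0,0,0,0,0.2,0,0,0,0,0,0,0,0,0,0,0,0,0,0,0,0,0])

```text
t: 5.03
eef_pos: [666.4, -75.9, 84.3]
tcp_rot: [[0.998, 0.066, 0.003], [0.066, -0.998, -0.001], [0.003, 0.001, -1.0]]
contact_force: [-1.6, -0.6, 5.1]
grip_width: 29.3
grasp_force: 60.4
```

Request:
carry_out(motion=[52,0,0,0,0,0,0,52,0,0,0,0,0,0,52,0,0,0,0,0,0,52,0,0,-2,0,0,0,52,0,0,-4,0,0,0,52,0,0,-4,0,0,0,70,0,0,-2,0,0,0,70,0,0,0,0,0,0])

```text
t: 5.7
eef_pos: [669.5, -76.5, 210.3]
tcp_rot: [[0.998, 0.066, 0.013], [0.066, -0.998, -0.003], [0.013, 0.004, -1.0]]
contact_force: [1.1, -0.2, 1.1]
grip_width: 59.6
grasp_force: 0.0
```

```bash
python3 plan.py 15.8 439.4 -93.1 201
```

```text
t 5.7 tcp [669.5 -76.5 210.3] yaw 3.79 tiltz [ 0.013  -0.0028 -0.9999] turn -12.01 shift cm [-22.59  -4.67   0.93] rows xy 6 [-3.765 -0.778  0.155]
```

Request:
carry_out(motion=[70,0,0,0,0,0,-6,70,0,0,0,0,0,-6,70,-3.7,-0.75,0,0,0,0,70,-3.7,-0.75,0,0,0,0,70,-3.7,-0.75,0,0,0,0,70,-3.7,-0.75,0,0,0,0,70,-3.7,-0.75,0,0,0,0,70,-3.7,-0.75,1,0,0,0])

```text
t: 6.37
eef_pos: [438.2, -92.8, 192.5]
tcp_rot: [[0.962, 0.272, 0.002], [0.272, -0.962, -0.001], [0.001, 0.001, -1.0]]
contact_force: [-0.3, -0.0, 1.2]
grip_width: 59.7
grasp_force: 0.0
```

Request:
carry_out(motion=[70,0,0,3,0,0,0,70,0,0,3,0,0,0,70,0,0,0,0,0,0,70,0,0,0,0,0,0,70,0,0,0,0,0,0,70,0,0,0,0,0,0])

```text
t: 6.87
eef_pos: [440.9, -93.2, 133.9]
tcp_rot: [[0.962, 0.272, 0.003], [0.272, -0.962, -0.001], [0.002, 0.002, -1.0]]
contact_force: [0.0, -0.3, 0.3]
grip_width: 60.1
grasp_force: 0.0
```

```bash
python3 plan.py 15.8 439.4 -93.1 46;  python3 - <<'E'
from h import *
p,d=bot.capture("side"); P=cloud("side",d); m=pinkmask(p); m[:,:255]=0; m[:,300:]=0; m[:180]=0;m[228:]=0
R=P[m];k=(R[:,1]<-60)&(R[:,1]>-140); R=R[k]; a=np.radians(15.8); r=(R[:,:2]-[439.4,-93.1])@np.array([[np.cos(a),-np.sin(a)],[np.sin(a),np.cos(a)]]); print(len(R),np.percentile(r,[2,50,98],axis=0).round(1), np.percentile(R[:,2],[1,50,99]).round(1))
E
```

```text
t 6.87 tcp [440.9 -93.2 133.9] yaw 15.8 tiltz [ 2.5e-03 -9.0e-04 -1.0e+00] turn 0.0 shift cm [-0.15 -0.05  8.79] rows xy 1 [-0.146 -0.048  8.787]
507 [[-27.6  10.9]
 [ -0.8  14.6]
 [ 29.4  18. ]] [ 4.8 51.3 88.2]
```

Request:
carry_out(motion=[70,-0.1,0,3,0,0,0,70,0,0,3,0,0,0,70,0,0,2.7,0,0,0,70,0,0,0,0,0,0,70,0,0,0,0,0,0,0,0,0,0,0,0,0,0,0,0,0,0,0,0,0,0,0,0,0,0,0])

```text
t: 7.58
eef_pos: [440.5, -93.7, 47.6]
tcp_rot: [[0.962, 0.272, 0.005], [0.272, -0.962, -0.002], [0.004, 0.003, -1.0]]
contact_force: [-1.2, 0.3, 2.7]
grip_width: 29.5
grasp_force: 60.1
```

Request:
carry_out(motion=[0,0,0,0,0,0,0,0,0,0,0,0,0,0,0,0,0,0,0,0,0])

```text
t: 7.83
eef_pos: [440.5, -93.8, 47.6]
tcp_rot: [[0.962, 0.272, 0.005], [0.272, -0.962, -0.002], [0.004, 0.003, -1.0]]
contact_force: [-1.2, 0.3, 6.8]
grip_width: 29.3
grasp_force: 60.4
```

```bash
python3 plan.py 3.8 664.1 -142.4 166
```

```text
t 7.83 tcp [440.5 -93.8  47.6] yaw 15.78 tiltz [ 0.0045 -0.0017 -1.    ] turn 11.98 shift cm [ 21.98   6.34 -11.84] rows xy 6 [ 3.664  1.056 -1.973]
```

Request:
carry_out(motion=[0,0,0,-2,0,0,0,0,0,0,-3.4,0,0,4,0,0,0,-3.4,0,0,4,0,0,0,-3.2,0,0,4,0,3.65,1.05,0,0,0,0,0,3.65,1.05,0,0,0,0,0,3.65,1.05,0,0,0,0,0,3.65,1.05,0,0,0,0])

```text
t: 8.5
eef_pos: [588.4, -125.6, 166.7]
tcp_rot: [[0.998, 0.066, 0.002], [0.066, -0.998, -0.001], [0.002, 0.001, -1.0]]
contact_force: [-0.5, -0.8, -0.9]
grip_width: 29.3
grasp_force: 59.6
```

Request:
carry_out(motion=[0,3.65,1.05,0,0,0,0,0,3.65,1.05,0,0,0,0,0,0,0,0,0,0,0,0,0,0,0,0,0,0,0,0,0,0,0,0,0,0,0,0,0,0,0,0,0,0,0,0,0,0])

```text
invalid input at $.motion: expected a multiple of 7 numbers
```

```bash
python3 plan.py 3.8 664.1 -142.4 59.6; python3 - <<'E'
from h import *
p,d=bot.capture("side"); P=cloud("side",d); m=pinkmask(p)
R=P[m]; r=rackc(R)
for nm,lo,hi in(("a",-120,-70),("b",-55,-10)):
    k=(r[:,1]>lo)&(r[:,1]<hi)&(abs(r[:,0])<100); print(nm,k.sum(),np.percentile(r[k],[1,5,50,95,99],axis=0).round(1).tolist(), np.percentile(R[k,2],[1,50,99]).round(1))
cv2.imwrite("pics/s4.png",cv2.resize(p[60:270,120:340],None,fx=3,fy=2.8)[:,:,::-1])
E
```

```text
t 8.5 tcp [ 588.4 -125.6  166.7] yaw 3.78 tiltz [ 2.e-03 -7.e-04 -1.e+00] turn -0.02 shift cm [ 7.45  2.18 10.71] rows xy 2 [3.723 1.092 5.353]
a 4 [[-83.5, -95.4], [-83.3, -95.0], [-80.8, -92.0], [-77.5, -90.5], [-77.2, -90.4]] [205.9 207.2 207.4]
b 658 [[-36.7, -46.0], [-35.6, -36.2], [-4.7, -19.1], [35.8, -16.3], [38.9, -15.4]] [ 43.1  83.6 120.6]
```

View pics/s4.png

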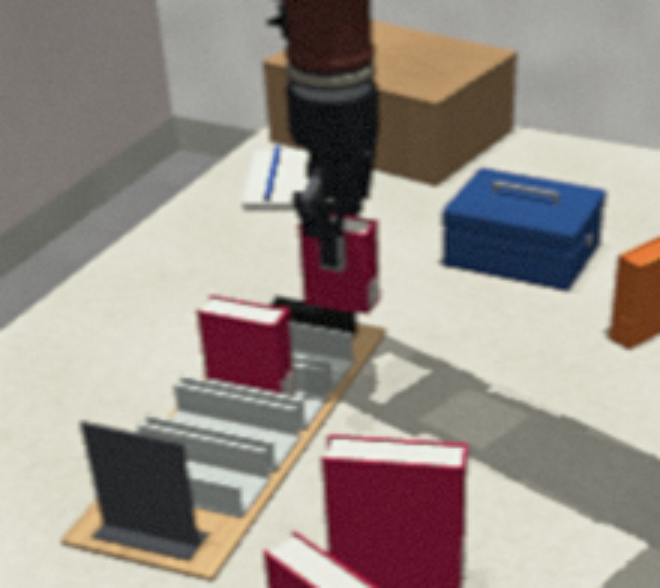

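Book_b stands upright and centred in bay 1, at crop (243,340), with a rack-x span of -37 to +39 mm. Book_a is held at (340,265). The second move call was malformed and refused, so I'll finish that leg now.

Request:
carry_out(motion=[0,3.6,1.05,0,0,0,0,0,3.6,1.05,0,0,0,0,0,0,0,0,0,0,0,0,0,0,0,0,0,0,0,0,0,0,0,0,0,0,0,0,0,0,0,0])

```text
t: 9.05
eef_pos: [658.8, -141.1, 165.6]
tcp_rot: [[0.998, 0.066, -0.001], [0.066, -0.998, 0.0], [-0.001, -0.0, -1.0]]
contact_force: [0.0, 0.1, -1.7]
grip_width: 29.5
grasp_force: 59.6
```

```bash
python3 plan.py 3.8 664.1 -142.4 59.6; python3 - <<'E'
from h import *
p,d=bot.capture("side"); P=cloud("side",d); m=pinkmask(p)
R=P[m]; r=rackc(R)
k=(r[:,1]>-135)&(r[:,1]<-70)&(abs(r[:,0])<100); print(k.sum(),np.percentile(r[k],[1,5,50,95,99],axis=0).round(1).tolist(), np.percentile(R[k,2],[1,50,99]).round(1))
print(rackc(bot.state()['eef_pos']))
E
```

```text
t 9.05 tcp [ 658.8 -141.1  165.6] yaw 3.79 tiltz [-7.e-04  2.e-04 -1.e+00] turn -0.01 shift cm [ 0.52  0.17 10.6 ] rows xy 1 [ 0.517  0.165 10.601]
469 [[-38.8, -106.1], [-38.0, -96.6], [-18.2, -83.5], [19.9, -80.5], [22.7, -79.2]] [123.6 160.1 207.2]
[ -5.0673305  -97.37692697]
```

Request:
carry_out(motion=[0,0.65,0.15,0,0,0,0,0,0,0,2.5,0,0,0,0,0,0,3,0,0,0,0,0,0,2.5,0,0,0,0,0,0,1.5,0,0,0,0,0,0,0.7,0,0,0,0,0,0,0,0,0,0,0,0,0,0,0,0,0])

```text
t: 9.77
eef_pos: [667.5, -142.8, 64.6]
tcp_rot: [[0.998, 0.066, 0.002], [0.066, -0.998, -0.001], [0.002, 0.001, -1.0]]
contact_force: [0.1, -1.1, -0.8]
grip_width: 29.3
grasp_force: 59.7
```

Request:
carry_out(motion=[0,0,0,0.3,0,0,0,0,0,0,0,0,0,0,0,0,0,0,0,0,0])

```text
t: 10.02
eef_pos: [667.4, -142.8, 61.6]
tcp_rot: [[0.998, 0.066, 0.002], [0.066, -0.998, -0.001], [0.002, 0.001, -1.0]]
contact_force: [-0.2, 1.0, -0.5]
grip_width: 29.1
grasp_force: 59.7
```

```bash
python3 plan.py 3.8 664.1 -142.4 59.6; python3 - <<'E'
from h import *
p,d=bot.capture("side"); P=cloud("side",d); m=pinkmask(p)
R=P[m]; r=rackc(R)
k=(r[:,1]>-135)&(r[:,1]<-70)&(abs(r[:,0])<100); print(k.sum(),np.percentile(r[k],[1,5,50,95,99],axis=0).round(1).tolist(), np.percentile(R[k,2],[1,50,99]).round(1))
print(rackc(bot.state()['eef_pos']))
E
```

```text
t 10.02 tcp [ 667.4 -142.8   61.6] yaw 3.78 tiltz [ 2.e-03 -6.e-04 -1.e+00] turn -0.02 shift cm [-0.33 -0.06  0.2 ] rows xy 1 [-0.33  -0.058  0.204]
139 [[-30.7, -113.3], [-30.1, -110.3], [-26.4, -87.4], [-10.6, -82.3], [-3.4, -78.5]] [ 42.8  78.4 105.3]
[  3.17492977 -99.53374694]
```

Request:
carry_out(motion=[0,0,0,0.2,0,0,0,0,0,0,0.1,0,0,0,0,0,0,0,0,0,0,0,0,0,0,0,0,0])

```text
t: 10.4
eef_pos: [667.5, -142.8, 59.8]
tcp_rot: [[0.998, 0.066, 0.002], [0.066, -0.998, -0.001], [0.002, 0.001, -1.0]]
contact_force: [-3.4, 0.7, 6.0]
grip_width: 29.2
grasp_force: 60.5
```

Request:
carry_out(motion=[50,0,0,0,0,0,0,50,0,0,0,0,0,0,50,0,0,0,0,0,0,50,0,0,-2,0,0,0,50,0,0,-4,0,0,0,50,0,0,-4,0,0,0,50,0,0,-4,0,0,0,50,0,0,-2,0,0,0])

```text
t: 11.07
eef_pos: [669.1, -143.2, 223.7]
tcp_rot: [[0.998, 0.066, 0.008], [0.066, -0.998, -0.003], [0.008, 0.003, -1.0]]
contact_force: [1.3, 0.0, 0.6]
grip_width: 42.5
grasp_force: 0.0
```

```bash
python3 plan.py -21.8 436.8 211.7 220
```

```text
t 11.07 tcp [ 669.1 -143.2  223.7] yaw 3.79 tiltz [ 0.0081 -0.0026 -1.    ] turn 25.59 shift cm [-34.75 -24.33   0.37] rows xy 11 [-3.159 -2.212  0.034]
```

Request:
carry_out(motion=[70,0,0,0,0,0,6.4,70,0,0,0,0,0,6.4,70,0,0,0,0,0,6.4,70,0,0,0,0,0,6.4,70,-3.15,-2.2,0,0,0,0,70,-3.15,-2.2,0,0,0,0,70,-3.15,-2.2,0,0,0,0,70,-3.15,-2.2,0,0,0,0])

```text
t: 11.73
eef_pos: [581.0, -13.0, 216.6]
tcp_rot: [[0.928, -0.373, -0.001], [-0.373, -0.928, 0.0], [-0.001, -0.0, -1.0]]
contact_force: [0.1, 0.5, 1.3]
grip_width: 60.0
grasp_force: 0.0
```

Request:
carry_out(motion=[70,-3.15,-2.2,0,0,0,0,70,-3.15,-2.2,0,0,0,0,70,-3.15,-2.2,0,0,0,0,70,-3.15,-2.2,0,0,0,0,70,-3.15,-2.2,0,0,0,0,70,-3.15,-2.2,0,0,0,0,70,-3.1,-2.2,0,0,0,0,70,0,0,2,0,0,0])

```text
t: 12.4
eef_pos: [434.5, 216.5, 200.9]
tcp_rot: [[0.93, -0.366, 0.006], [-0.366, -0.93, 0.006], [0.003, -0.007, -1.0]]
contact_force: [0.7, 0.3, 0.2]
grip_width: 60.0
grasp_force: 0.0
```

Request:
carry_out(motion=[70,0,0,2,0,0,0,70,0,0,0,0,0,0,70,0,0,0,0,0,0,70,0,0,0,0,0,0,70,0,0,0,0,0,0])

```text
t: 12.82
eef_pos: [436.5, 210.7, 178.7]
tcp_rot: [[0.928, -0.373, 0.002], [-0.373, -0.928, 0.001], [0.002, -0.001, -1.0]]
contact_force: [-0.2, 0.3, 0.5]
grip_width: 59.4
grasp_force: 0.0
```

```bash
cat > chk.py <<'E'
# chk.py book : side-camera pink points of a standing book, in its own frame
import sys; from h import *
k=sys.argv[1]; x,y,w=dict(c=(436.8,211.7,-21.8),d=(436,89.5,15.5))[k]
p,d=bot.capture("side"); P=cloud("side",d); R=P[pinkmask(p)]; a=np.radians(w)
r=(R[:,:2]-[x,y])@np.array([[np.cos(a),-np.sin(a)],[np.sin(a),np.cos(a)]]); q=(abs(r[:,0])<70)&(abs(r[:,1])<30)&(R[:,2]>5)
print(k,q.sum(),np.percentile(r[q],[1,5,50,95,99],axis=0).round(1).tolist(),np.percentile(R[q,2],[1,50,99]).round(1))
E
python3 chk.py c; python3 plan.py -21.8 436.8 211.7 86
python3 - <<'E'
from h import *
p,d=bot.capture("side"); P=cloud("side",d); R=P[pinkmask(p)]; r=rackc(R)
for nm,lo,hi in(("a",-125,-70),("b",-55,-10)):
    k=(r[:,1]>lo)&(r[:,1]<hi)&(abs(r[:,0])<100); print(nm,k.sum(),np.percentile(r[k],[1,5,50,95,99],axis=0).round(1).tolist(), np.percentile(R[k,2],[1,50,99]).round(1))
E
```

```text
c 1350 [[-47.7, -12.4], [-46.9, -7.7], [-15.2, 15.4], [35.9, 16.7], [41.1, 17.1]] [  7.6  78.1 130.3]
t 12.87 tcp [436.6 210.7 178.7] yaw -21.88 tiltz [ 2.3e-03  8.0e-04 -1.0e+00] turn -0.08 shift cm [-0.02 -0.11  9.27] rows xy 1 [-0.018 -0.105  9.271]
a 1 [[30.0, -86.3], [30.0, -86.3], [30.0, -86.3], [30.0, -86.3], [30.0, -86.3]] [96.3 96.3 96.3]
b 331 [[-4.9, -22.3], [-2.7, -21.3], [17.1, -18.6], [37.5, -16.1], [40.2, -14.9]] [ 42.1  82.2 119.7]
```

Request:
carry_out(motion=[70,-0.1,-0.1,3,0,0,0,70,0,0,3.2,0,0,0,70,0,0,3,0,0,0,70,0,0,0,0,0,0,70,0,0,0,0,0,0,0,0,0,0,0,0,0,0,0,0,0,0,0,0,0,0,0,0,0,0,0])

```text
t: 13.58
eef_pos: [437.3, 212.9, 88.2]
tcp_rot: [[0.928, -0.372, 0.006], [-0.372, -0.928, 0.002], [0.004, -0.004, -1.0]]
contact_force: [0.8, 0.7, -1.5]
grip_width: 29.4
grasp_force: 59.1
```

Request:
carry_out(motion=[0,0,0,0,0,0,0,0,0,0,0,0,0,0,0,0,0,0,0,0,0])

```text
t: 13.83
eef_pos: [437.3, 213.0, 88.1]
tcp_rot: [[0.928, -0.372, 0.006], [-0.372, -0.928, 0.002], [0.005, -0.004, -1.0]]
contact_force: [1.0, -0.0, 6.8]
grip_width: 29.2
grasp_force: 60.1
```

```bash
python3 plan.py 3.8 655.3 -10.7 250; python3 chk.py c
```

```text
t 13.83 tcp [437.3 213.   88.1] yaw -21.82 tiltz [ 0.0057  0.0019 -1.    ] turn -25.62 shift cm [ 20.27  23.76 -16.19] rows xy 8 [ 2.533  2.97  -2.024]
c 1109 [[-47.5, -14.6], [-46.8, -9.9], [-24.6, 14.8], [34.3, 16.2], [40.8, 16.9]] [  7.4  67.4 130.8]
```

Request:
carry_out(motion=[0,0,0,-2,0,0,0,0,0,0,-3.7,0,0,-6.4,0,0,0,-3.7,0,0,-6.4,0,0,0,-3.7,0,0,-6.4,0,0,0,-3.6,0,0,-6.4,0,2.5,2.95,0,0,0,0,0,2.5,2.95,0,0,0,0,0,2.5,2.95,0,0,0,0])

```text
t: 14.55
eef_pos: [516.2, 128.2, 254.1]
tcp_rot: [[0.998, 0.068, 0.003], [0.068, -0.998, 0.0], [0.003, -0.0, -1.0]]
contact_force: [0.6, 0.1, -2.1]
grip_width: 29.1
grasp_force: 59.8
```

Request:
carry_out(motion=[0,2.5,2.95,0,0,0,0,0,2.5,2.95,0,0,0,0,0,2.5,2.95,0,0,0,0,0,2.5,2.95,0,0,0,0,0,2.5,2.95,0,0,0,0,0,0,0,0,0,0,0,0,0,0,0,0,0,0,0,0,0,0,0,0,0])

```text
t: 15.22
eef_pos: [649.1, -10.1, 251.6]
tcp_rot: [[0.998, 0.065, -0.002], [0.065, -0.998, 0.001], [-0.002, -0.001, -1.0]]
contact_force: [0.1, 0.2, -2.5]
grip_width: 29.3
grasp_force: 59.9
```

Request:
carry_out(motion=[0,0,0,0,0,0,0,0,0,0,0,0,0,0])

```text
t: 15.38
eef_pos: [649.0, -9.0, 252.4]
tcp_rot: [[0.998, 0.067, -0.0], [0.067, -0.998, 0.0], [-0.0, -0.0, -1.0]]
contact_force: [-0.4, -0.1, -0.9]
grip_width: 29.6
grasp_force: 59.9
```

```bash
cat > rk.py <<'E'
# rk.py : pink points by bay, in rack coordinates, from the side camera; the TCP likewise
from h import *
p,d=bot.capture("side"); P=cloud("side",d); R=P[pinkmask(p)]; r=rackc(R)
for nm,y in zip("abcd",(-99,-33,33,99)):
    k=(r[:,1]>y-12)&(r[:,1]<y+22)&(abs(r[:,0])<90)
    if k.sum()>5: print(nm,k.sum(),np.percentile(r[k],[1,5,50,95,99],axis=0).round(1).tolist(), np.percentile(R[k,2],[1,50,99]).round(1))
print("tcp",rackc(bot.state()['eef_pos']).round(1))
cv2.imwrite("pics/rk.png",cv2.resize(p[40:270,100:350],None,fx=3,fy=2.6)[:,:,::-1])
E
python3 plan.py 3.8 655.3 -10.7 100.1; python3 rk.py
```

```text
t 15.38 tcp [649.   -9.  252.4] yaw 3.87 tiltz [-4.e-04  2.e-04 -1.e+00] turn 0.07 shift cm [ 0.62  0.21 15.23] rows xy 1 [ 0.621  0.211 15.234]
a 130 [[-30.8, -109.8], [-30.5, -107.3], [-27.1, -87.0], [-12.9, -83.2], [-4.9, -82.5]] [ 42.8  75.  101.9]
b 622 [[-36.7, -42.7], [-35.6, -35.4], [-5.0, -18.9], [34.6, -16.1], [39.0, -14.7]] [ 41.3  81.1 119.9]
c 1431 [[-54.5, 29.0], [-53.6, 39.0], [-19.3, 49.4], [31.0, 52.0], [35.3, 53.0]] [168.5 229.3 292.7]
tcp [-6.1 35.1]
```

View pics/rk.png

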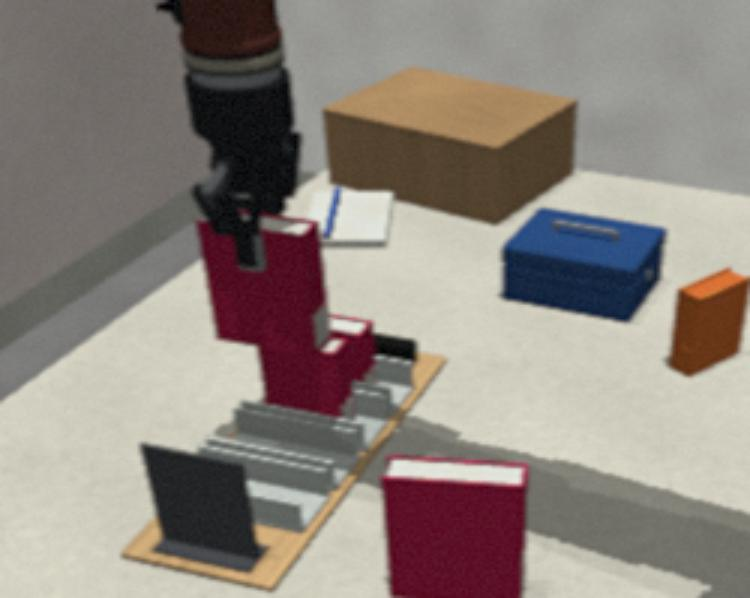

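Side view: book_c hangs over bay 2 at crop (265,290), with b and a standing behind it. Its centre reads 9.6 mm short in x and 2 mm too far in +y, so I'll correct both and lower.

Request:
carry_out(motion=[0,0.85,0.2,0,0,0,0,0,0,0,3,0,0,0,0,0,0,3.7,0,0,0,0,0,0,3.5,0,0,0,0,0,0,2.5,0,0,0,0,0,0,1.2,0,0,0,0,0,0,0.6,0,0,0,0,0,0,0,0,0,0])

```text
t: 16.1
eef_pos: [658.2, -11.4, 106.4]
tcp_rot: [[0.998, 0.066, -0.002], [0.066, -0.998, 0.0], [-0.001, -0.0, -1.0]]
contact_force: [-0.7, -0.3, -2.3]
grip_width: 29.5
grasp_force: 60.0
```

Request:
carry_out(motion=[0,0,0,0,0,0,0,0,0,0,0,0,0,0,0,0,0,0,0,0,0])

```text
t: 16.35
eef_pos: [660.5, -11.9, 110.1]
tcp_rot: [[0.998, 0.066, 0.005], [0.066, -0.998, -0.001], [0.005, 0.001, -1.0]]
contact_force: [0.6, 1.4, -2.2]
grip_width: 29.6
grasp_force: 60.0
```

```bash
python3 plan.py 3.8 655.3 -10.7 100.1; python3 rk.py
```

```text
t 16.35 tcp [660.5 -11.9 110.1] yaw 3.78 tiltz [ 4.8e-03 -6.0e-04 -1.0e+00] turn -0.02 shift cm [-0.51 -0.15  1.  ] rows xy 1 [-0.509 -0.152  1.005]
a 144 [[-30.8, -109.6], [-30.1, -106.0], [-25.9, -86.7], [15.9, -82.8], [26.3, -81.6]] [ 43.9  78.6 100.7]
b 180 [[-36.9, -44.5], [-36.4, -42.6], [-34.2, -21.4], [-24.8, -16.7], [-23.7, -15.4]] [ 42.   88.1 122.2]
c 978 [[-43.1, 23.9], [-42.3, 32.5], [-10.1, 45.4], [41.5, 48.0], [45.3, 49.3]] [ 40.4  92.6 150.5]
tcp [ 4.7 31.5]
```

Request:
carry_out(motion=[0,0,-0.15,0.4,0,0,0,0,0,0,0.4,0,0,0,0,0,0,0.2,0,0,0,0,0,0,0,0,0,0,0,0,0,0,0,0,0,0,0,0,0,0,0,0])

```text
t: 16.9
eef_pos: [659.2, -9.7, 100.0]
tcp_rot: [[0.998, 0.066, 0.002], [0.066, -0.998, 0.001], [0.002, -0.0, -1.0]]
contact_force: [-3.7, 1.3, 8.3]
grip_width: 29.4
grasp_force: 61.1
```

On the floor (8 N up). I'll release, rise, and head for book_d.

Request:
carry_out(motion=[50,0,0,0,0,0,0,50,0,0,0,0,0,0,50,0,0,0,0,0,0,50,0,0,-2,0,0,0,50,0,0,-4,0,0,0,50,0,0,-4,0,0,0,50,0,0,-4,0,0,0,50,0,0,-1,0,0,0])

```text
t: 17.57
eef_pos: [662.4, -10.7, 256.1]
tcp_rot: [[0.998, 0.066, 0.013], [0.066, -0.998, -0.002], [0.013, 0.003, -1.0]]
contact_force: [1.4, -0.4, 1.8]
grip_width: 42.9
grasp_force: 0.0
```

```bash
python3 plan.py 15.5 436 89.5 240; python3 chk.py d
```

```text
t 17.57 tcp [662.4 -10.7 256.1] yaw 3.78 tiltz [ 0.0131 -0.0017 -0.9999] turn -11.72 shift cm [-19.14 -15.7    1.61] rows xy 7 [-2.734 -2.243  0.23 ]
d 2056 [[-50.2, -11.0], [-46.0, 13.9], [0.5, 16.4], [47.3, 18.7], [51.3, 19.6]] [  7.2  84.  149.1]
```

Request:
carry_out(motion=[70,0,0,0,0,0,-5.9,70,0,0,0,0,0,-5.9,70,-2.7,-2.2,0,0,0,0,70,-2.7,-2.2,0,0,0,0,70,-2.7,-2.2,0,0,0,0,70,-2.7,-2.2,0,0,0,0,70,-2.7,-2.2,0,0,0,0,70,-2.7,-2.2,0,0,0,0])

```text
t: 18.28
eef_pos: [464.3, 73.9, 245.0]
tcp_rot: [[0.963, 0.268, -0.003], [0.268, -0.963, 0.0], [-0.003, -0.001, -1.0]]
contact_force: [0.5, 0.0, 0.0]
grip_width: 59.8
grasp_force: 0.0
```

Request:
carry_out(motion=[70,-2.7,-2.2,0,0,0,0,70,0,0,3,0,0,0,70,0,0,0,0,0,0,70,0,0,0,0,0,0,70,0,0,0,0,0,0,70,0,0,0,0,0,0])

```text
t: 18.78
eef_pos: [436.1, 87.0, 217.8]
tcp_rot: [[0.963, 0.268, 0.001], [0.268, -0.963, -0.0], [0.0, 0.0, -1.0]]
contact_force: [-0.9, -1.8, 0.3]
grip_width: 59.6
grasp_force: 0.0
```

```bash
python3 plan.py 15.5 436 89.5 106; python3 rk.py
```

```text
t 18.78 tcp [436.1  87.  217.8] yaw 15.54 tiltz [ 5.e-04 -1.e-04 -1.e+00] turn 0.04 shift cm [ 0.05 -0.24 11.18] rows xy 1 [ 0.052 -0.242 11.183]
a 148 [[-30.7, -110.7], [-30.1, -106.8], [-26.0, -86.8], [19.6, -82.6], [28.5, -81.6]] [ 43.   78.  101.1]
b 219 [[-36.8, -44.0], [-36.4, -40.0], [-32.0, -20.4], [22.3, -16.2], [36.6, -15.3]] [ 42.5  96.  122.4]
c 1032 [[-44.4, 23.3], [-43.4, 30.9], [-5.9, 47.5], [40.2, 50.2], [44.6, 51.1]] [ 43.1  94.6 140. ]
tcp [-212.1  145. ]
```

View pics/rk.png

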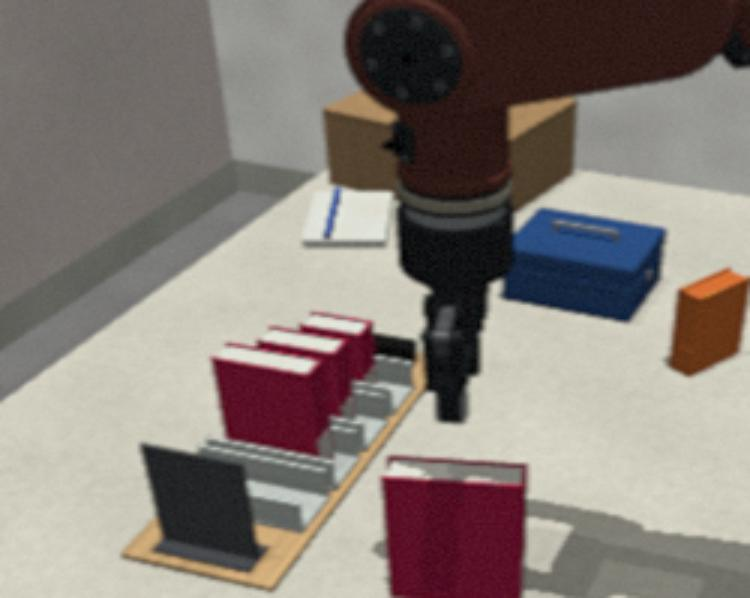

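Three books (c, b, a) stand upright in bays 2, 1 and 0, at crop (265,400), (335,365) and (345,340). The gripper is above book_d at (455,520). I'll grip it.

Request:
carry_out(motion=[70,0,-0.25,3,0,0,0,70,0,0,3,0,0,0,70,0,0,3,0,0,0,70,0,0,2.2,0,0,0,70,0,0,0,0,0,0,70,0,0,0,0,0,0,0,0,0,0,0,0,0,0,0,0,0,0,0,0])

```text
t: 19.5
eef_pos: [436.7, 89.8, 107.6]
tcp_rot: [[0.963, 0.268, 0.004], [0.268, -0.963, 0.0], [0.004, 0.001, -1.0]]
contact_force: [0.3, -0.4, -0.2]
grip_width: 36.6
grasp_force: 0.0
```

Request:
carry_out(motion=[0,0,0,0,0,0,0,0,0,0,0,0,0,0,0,0,0,0,0,0,0,0,0,0,0,0,0,0])

```text
t: 19.83
eef_pos: [436.6, 90.2, 107.7]
tcp_rot: [[0.963, 0.268, 0.005], [0.268, -0.963, 0.001], [0.005, 0.001, -1.0]]
contact_force: [-0.1, 1.1, 5.8]
grip_width: 29.4
grasp_force: 59.9
```

```bash
python3 plan.py 3.8 650.9 55.2 220
```

```text
t 19.83 tcp [436.6  90.2 107.7] yaw 15.57 tiltz [ 5.3e-03  8.0e-04 -1.0e+00] turn 11.77 shift cm [ 21.15   4.91 -11.23] rows xy 6 [ 3.525  0.818 -1.871]
```

Request:
carry_out(motion=[0,0,0,-2,0,0,0,0,0,0,-3,0,0,4,0,0,0,-3,0,0,4,0,0,0,-2,0,0,3.8,0,3.5,0.8,0,0,0,0,0,3.5,0.8,0,0,0,0,0,3.5,0.8,0,0,0,0,0,3.5,0.8,0,0,0,0])

```text
t: 20.5
eef_pos: [576.9, 66.8, 205.3]
tcp_rot: [[0.998, 0.066, -0.0], [0.066, -0.998, -0.0], [-0.0, 0.0, -1.0]]
contact_force: [0.8, 0.1, -1.3]
grip_width: 29.7
grasp_force: 59.1
```

Request:
carry_out(motion=[0,3.5,0.8,0,0,0,0,0,3.5,0.8,0,0,0,0,0,0,0,0,0,0,0,0,0,0,0,0,0,0,0,0,0,0,0,0,0,0,0,0,0,0,0,0,0,0,0,0,0,0,0])

```text
t: 21.08
eef_pos: [645.8, 56.1, 205.5]
tcp_rot: [[0.998, 0.067, -0.0], [0.067, -0.998, -0.0], [-0.0, 0.0, -1.0]]
contact_force: [-0.5, 1.1, -2.9]
grip_width: 29.3
grasp_force: 59.8
```

```bash
python3 plan.py 3.8 650.9 55.2 119.7; python3 rk.py
```

```text
t 21.08 tcp [645.8  56.1 205.5] yaw 3.81 tiltz [-4.e-04 -0.e+00 -1.e+00] turn 0.01 shift cm [0.51 0.13 8.58] rows xy 1 [0.506 0.126 8.583]
a 147 [[-30.5, -109.2], [-30.1, -105.7], [-26.5, -86.8], [20.4, -83.4], [29.1, -82.1]] [ 43.7  79.5 101.2]
b 196 [[-36.7, -44.3], [-36.1, -42.2], [-33.5, -20.2], [-12.5, -16.0], [-1.3, -14.9]] [ 41.9  91.3 122.6]
c 218 [[-44.9, 21.8], [-44.4, 23.2], [-42.5, 43.9], [-31.6, 49.3], [-26.2, 50.5]] [ 39.7  95.7 142.3]
d 1885 [[-57.9, 90.9], [-57.0, 101.1], [-17.3, 114.7], [40.2, 117.1], [44.8, 118.1]] [102.7 174.1 245.6]
tcp [ -4.9 100.2]
```

Request:
carry_out(motion=[0,0.6,0.1,0,0,0,0,0,0,0,2.5,0,0,0,0,0,0,2.5,0,0,0,0,0,0,1.8,0,0,0,0,0,0,0.9,0,0,0,0,0,0,0.4,0,0,0,0,0,0,0,0,0,0,0,0,0,0,0,0,0])

```text
t: 21.8
eef_pos: [654.0, 55.2, 125.7]
tcp_rot: [[0.998, 0.066, 0.002], [0.066, -0.998, -0.0], [0.002, 0.0, -1.0]]
contact_force: [0.1, 0.5, -3.0]
grip_width: 29.4
grasp_force: 59.8
```

Request:
carry_out(motion=[0,0,0,0,0,0,0,0,0,0,0,0,0,0])

```text
t: 21.97
eef_pos: [654.4, 55.1, 126.3]
tcp_rot: [[0.998, 0.066, 0.003], [0.066, -0.998, -0.0], [0.003, 0.0, -1.0]]
contact_force: [1.2, -0.1, -2.7]
grip_width: 29.3
grasp_force: 59.8
```

```bash
python3 plan.py 3.8 650.9 55.2 119.7; python3 rk.py
```

```text
t 21.97 tcp [654.4  55.1 126.3] yaw 3.79 tiltz [ 3.5e-03 -1.0e-04 -1.0e+00] turn -0.01 shift cm [-0.35 -0.03  0.66] rows xy 1 [-0.353 -0.029  0.662]
a 145 [[-30.6, -109.0], [-30.0, -104.2], [-25.6, -86.8], [20.0, -81.7], [27.7, -81.0]] [ 44.7  79.1 101.4]
b 220 [[-36.7, -44.6], [-36.3, -41.3], [-32.1, -20.3], [19.3, -16.4], [32.8, -15.5]] [ 43.6  96.5 122.4]
c 291 [[-44.5, 21.2], [-44.1, 23.6], [-41.0, 46.4], [-28.8, 49.6], [-1.2, 51.4]] [ 44.  100.9 141.9]
d 1203 [[-49.6, 89.6], [-48.7, 96.0], [-18.6, 112.8], [48.0, 115.4], [52.9, 116.1]] [ 43.3 110.5 167. ]
tcp [ 3.2 98.7]
```

Request:
carry_out(motion=[0,-0.1,0,0.3,0,0,0,0,0,0,0.2,0,0,0,0,0,0,0.2,0,0,0,0,0,0,0,0,0,0,0,0,0,0,0,0,0,0,0,0,0,0,0,0])

```text
t: 22.52
eef_pos: [652.7, 55.2, 119.8]
tcp_rot: [[0.998, 0.066, 0.001], [0.066, -0.998, 0.0], [0.001, 0.0, -1.0]]
contact_force: [-3.1, -0.1, 6.8]
grip_width: 29.7
grasp_force: 60.8
```

Request:
carry_out(motion=[50,0,0,0,0,0,0,50,0,0,0,0,0,0,50,0,0,0,0,0,0,50,0,0,-2,0,0,0,50,0,0,-4,0,0,0,50,0,0,-4,0,0,0,50,0,0,-2,0,0,0,50,-3,0,0,0,0,0])

```text
t: 23.18
eef_pos: [629.9, 52.8, 245.7]
tcp_rot: [[0.998, 0.066, 0.018], [0.066, -0.998, -0.0], [0.018, 0.002, -1.0]]
contact_force: [-0.0, -0.6, 1.5]
grip_width: 42.9
grasp_force: 0.0
```

Request:
carry_out(motion=[50,-4,0,0,0,0,0,50,-4,0,0,0,0,0,50,-4,0,0,0,0,0,50,-4,0,0,0,0,0,50,-4,0,0,0,0,0,50,-3,0,0,0,0,0,50,0,0,0,0,0,0,50,0,0,0,0,0,0])

```text
t: 23.85
eef_pos: [391.6, 38.0, 237.1]
tcp_rot: [[0.998, 0.066, 0.001], [0.066, -0.998, -0.0], [0.001, 0.0, -1.0]]
contact_force: [1.1, 0.0, -0.1]
grip_width: 42.7
grasp_force: 0.0
```

```bash
python3 rk.py; python3 - <<'E'
from h import *
p,d=bot.capture("top"); P=cloud("top",d)
r=rackc(P)
for k,y in zip("abcd",(-99,-33,33,99)):
    H=HT[k]+12; q=(abs(r[...,0])<75)&(abs(r[...,1]-y)<30)&(abs(P[...,2]-H)<8)
    if q.sum()<30: print(k,"hidden",q.sum()); continue
    w=rackc(onplane("top",np.argwhere(q)[:,::-1],H)); R=cv2.minAreaRect(w.astype(np.float32)); print(k,q.sum(),np.round(R[0],1),np.round(R[1],1),round(R[2],1))
s,_=bot.capture("side"); cv2.imwrite("pics/fin.png",np.hstack([cv2.resize(p[70:250,130:330],(400,400)),cv2.resize(s[140:260,130:290],(400,400))])[:,:,::-1])
E
```

```text
a 145 [[-30.7, -109.3], [-30.4, -103.4], [-25.6, -86.4], [18.4, -82.7], [27.3, -81.1]] [ 43.5  80.  100.9]
b 221 [[-36.9, -44.5], [-36.2, -41.3], [-32.5, -20.1], [23.2, -16.1], [37.8, -14.9]] [ 44.3  96.  122.8]
c 338 [[-44.7, 21.5], [-44.0, 23.9], [-38.9, 46.8], [28.0, 49.6], [43.1, 50.8]] [ 45.3 112.  141.6]
d 1309 [[-51.0, 89.0], [-50.0, 97.6], [-13.4, 113.5], [45.4, 115.8], [51.2, 116.7]] [ 44.2 113.7 160.5]
tcp [-258.5   98.8]
a 283 [  2.3 -99.4] [66.3 30.3] 0.2
b 356 [  4.4 -32.7] [29.9 80. ] 89.9
c 448 [ 2.8 33.5] [92.9 30.4] 0.4
d 535 [ 4.5 97.3] [ 31. 108.] 88.1
```

View pics/fin.png

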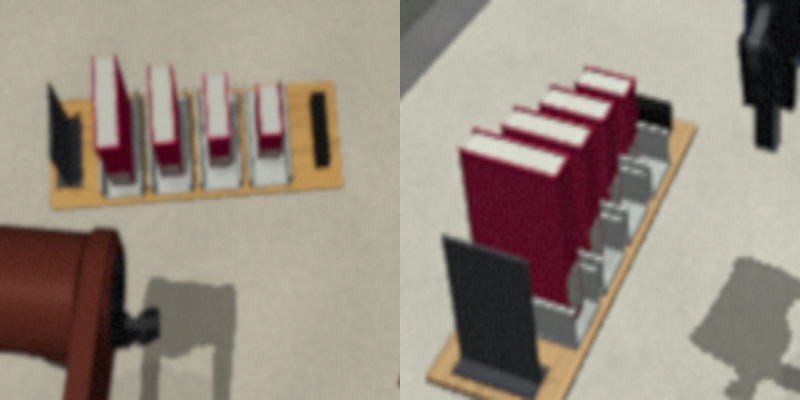

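All four books stand upright in their bays in height order, each within about 2–4 mm of centre. The tallest is beside the bookend and the smallest beside the rubber block, and the gripper is clear. I'm handing the job in.

```bash
python3 -c "
from plant import bot
print(bot.sign_off())"
```

```text
the job is handed in; nothing more can be done
None
```

The job is handed in: all four pink books stand upright and released in the rack, tallest by the bookend down to smallest by the rubber block, within about 2–4 mm of centre front to back, with none knocked over and the cash box left alone, in about 24 s of robot time.

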